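Feed the calibration puck down to the escapement

ROBOT

A 7-joint arm with a two-finger parallel gripper is mounted at the origin on a cart in front of the work surface, level with it; the furniture and walls round the work are solid. World frame = base frame: x ahead of the robot, y to its left, z up, the work surface at z = 0. Lengths are in m, angles in rad, forces in N, time in s.
With the tool pointing down it reaches from about 0.4 to 0.85 m from the base axis. Payload 10.4 kg.
Tool frame: the origin (TCP) lies midway between the tips of the shut fingers; the grasp point (between the pads) lies 19 mm behind it; z points along the fingers, y is the line along which they close (so a half turn about z gives the same grasp; the last joint's range is limited). The gripper opens to 87 mm and grips with 3 to 60 N. Pads are 19 mm wide; open, the fingers measure 117 mm over their backs; the gripper's body (75 mm by 190 mm) begins 51 mm behind the grasp point.
Start: joints at [-1.173, 0.332, -0.065, 1.46, 0.022, 1.35, -0.088], TCP at [0.255, 0.571, 0.188] pointing down, gripper open.
Joint ranges: [-2.6, 2.6], [-0.5, 2.12], [-1.47, 1.34], [0.16, 2.42], [-1.27, 4.41], [0.06, 2.06], [-2.6, 2.6]. Speed limits (rad/s): [2.22, 2.22, 2.79, 2.79, 3.14, 3.14, 3.14].

INTERFACE

Orientations are given as a unit quaternion [x, y, z, w].
In Python, from bench import r gives the robot as it stands.
- The arm moves only by the tool arm_command, never from a script. Its argument "moves" is one flat list of numbers, 4 for each row, row after row: the shift along the tool's x, y, z in cm, then the turn about the tool's z in degrees. A call has 1 to 12 rows; each row shifts and turns the commanded pose from where the row before left it, along the tool's axes as they then stand; what a row does not reach is not made up. A row lasts 1/12 s, in which the tool goes at most 41.7 mm and 7.16 degrees, less where a joint would pass 70% of its speed; a pose out of reach is approached as far as the arm can. A call with a gripper value outside its range is refused whole. "fingers" is the opening in per cent of the stroke, from 0 (shut) to 100 (fully open), set as the call begins (left out, the last holds). The fingers move at their own pace and stop on an object; "squeeze" is the grip in N (left out, the last holds). Time passes only in rows, so rows that do not move let the fingers close. It gives the time, the measured TCP pose, the force, the opening and the grip force at its end, in the units of the state.
- r.read_state(): the state, without advancing time (a new reading comes with each control period).
- r.camera(name): name is "scene" or "top"; returns the picture (384x512x3 uint8, red, green, blue); there is no depth.
- r.camera_info(name): a dict with "fx", "fy", "cx", "cy" (pixels), "origin" and "attitude" of the camera in the world. Camera axes: x right, y up, looking along -z (the intrinsics and any distortion apply to the point x, -y, -z); pixel columns grow to the right and rows downward; lengths in m; the calibration is good to about 2 mm. A picture is of the moment at which its call begins. camera_info takes no time and is no camera call.
- r.close_job(): hands the job in; it is judged then, once.
The state is a dict: "time": time; "joint_positions": joint angles; "joint_vel": joint speeds; "joint_torque": joint torques, N m; "ee_pos": TCP position; "eef_rot": TCP orientation; "ft_force": force on the tool from outside, world axes, zero at the start; "torque": the same for the moment, N m; "width": finger opening in m; "grip_force": force on a finger pad.
Only numpy, scipy, OpenCV 4.12 (cv2) and the standard library are available. Lean on these libraries where they do the work, as an engineer would, in place of code of your own. Each camera call takes 0.05 s, during which the arm holds its last target. There are 200 camera calls.

TASK

Two short feed chutes stand on the bench, each holding one puck part-way up its slope. Push the black calibration puck down its own chute, sliding along the lane, until it rests against the two stop pins of the escapement at the low end, and leave it lying flat there. Do not lift it out of the lane, and leave the brass puck in the other chute where it is.

Things in the scene. Friction and masses are not known exactly. Their poses are not given: they have to be found in the camera images.
- puck_center (a point): centre (half-way up) of the black calibration puck, a flat disc 62 mm in diameter, 25 mm high, 0.11 to 0.23 kg, flat on the lane floor of one chute. Friction holds it on the slope: it does not slide by itself and stays where a push leaves it. It stands 13 mm proud of the lane's side walls, so closed fingers can push it from its uphill side.
- black_chute: the black puck's chute, fixed: aluminium channel with blue-edged walls, 270 x 80 mm; lane 70 mm wide, walls 5 mm thick rising 12 mm above the floor, open above and at both ends. Origin: middle of the lane floor. Axes: x down the slope (10 degrees below level, away from the robot), y across, z square to the floor. The brass puck's chute is alike and beside it, in either order, each a little turned.
- stop_seat (a point): where the black puck's centre lies when it rests against its stop pins: on the lane's centre line, 80 mm downhill of the chute's origin, 12.5 mm above the floor; axes as the chute's. The puck starts 70 to 125 mm uphill of it. The two rigid steel pins (8 mm thick, 36 mm apart across the lane, 22 mm high) stand 30 mm downhill of this point.
- brass_center (a point): centre (half-way up) of the brass puck, 62 mm in diameter and 25 mm high, that lies in the other chute. Not to be moved.

How it is judged:
At the end, for the whole second after the job is handed in: The black puck lies flat (within 11 degrees) on its lane with its centre within 10 mm along the lane, and 12 mm in all, of the place where it touches the stop pins, and the brass puck is within 15 mm of where it was (x of puck_center in the frame of stop_seat above -0.01 m and distance between puck_center and stop_seat below 0.012 m and angle between the z axis of puck_center and the z axis of stop_seat, either way round below 0.2 rad and distance of brass_center from where it was at the start of the episode below 0.015 m).
It fails at once if the black puck is lifted off the lane floor by 20 mm or more (z of puck_center in the frame of stop_seat above 0.02 m).
It fails at once if the brass puck is moved by 15 mm or more (distance of brass_center from where it was at the start of the episode above 0.015 m).
It also fails if it takes over 32 s, if anything falls off the work surface, if the arm or the gripper's body presses on something with over 40 N, if the wrist force passes 120 N, or if a joint passes its speed limit or range.

## Working session

There is one attempt and no reset: what is moved stays moved. The work goes in short steps, Python scripts to look and compute and a tool call to move; the robot and the scene stay as the last step left them, time stands still between calls to the robot, and variables do not carry over. Pictures are saved under pics/ and viewed, at most 10 in all, crops included, and the job is handed in when it is done.

Besides the shell and the picture viewer there is one more tool, called after "Request:" by a JSON object that holds its "fn" and its "kwargs", one argument or row to a line. arm_command: Moves the arm, as the interface text tells. Its arguments: {"type":"object","properties":{"moves":{"type":"array"},"fingers":{"type":"number"},"squeeze":{"type":"number"}},"required":["moves"]}

```bash
mkdir -p pics; python3 - <<'E'
from bench import r
import cv2
for n in("scene","top"):
    cv2.imwrite(f"pics/{n}0.png",r.camera(n)[:,:,::-1]); print(n,r.camera_info(n))
s=r.read_state();print(s["time"],s["ee_pos"],s["eef_rot"],s["width"])
E
```

```text
scene {'fx': 426.05857454388877, 'fy': 426.05857454388877, 'cx': 254.36531918530056, 'cy': 190.42234395107766, 'origin': array([ 0.11754037, -0.45231831,  0.68952286]), 'attitude': array([ 0.3588185 , -0.16938973, -0.39195781,  0.83001535])}
top {'fx': 389.05792113703006, 'fy': 389.05792113703006, 'cx': 254.87123701961625, 'cy': 192.28332119678285, 'origin': array([ 0.42859226, -0.07023302,  0.95551755]), 'attitude': array([ 0.07155089, -0.042451  , -0.6992238 ,  0.71004539])}
0.1 [0.25513119 0.57011564 0.18723171] [ 2.08820994e-01  9.77953665e-01 -6.37959138e-04 -1.16569956e-04] 0.08692343849637602
```

View pics/top0.png

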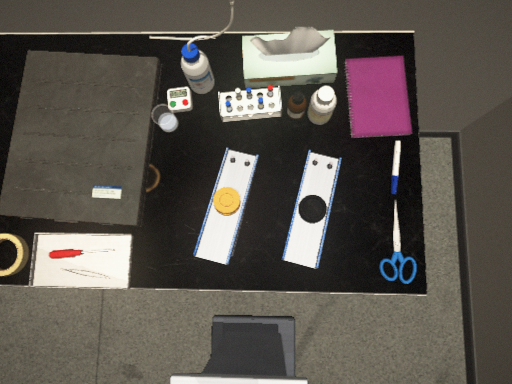

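View pics/scene0.png

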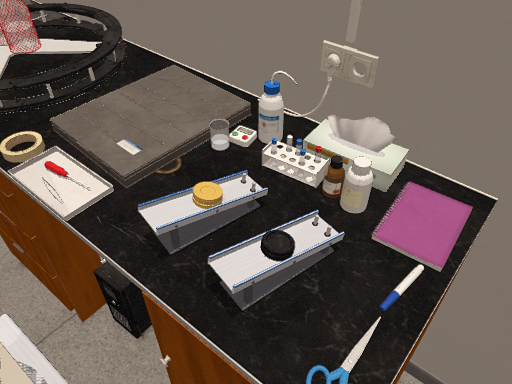

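```bash
python3 - <<'E'
import cv2,numpy as np
a=cv2.imread("pics/top0.png")[145:275,270:360];b=cv2.imread("pics/scene0.png")[200:310,200:355]
a=cv2.resize(a,None,fx=4,fy=4,interpolation=2);b=cv2.resize(b,None,fx=5,fy=5,interpolation=2)
cv2.imwrite("pics/a.png",a);cv2.imwrite("pics/b.png",b)
E
```

```text
(no output)
```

View pics/a.png

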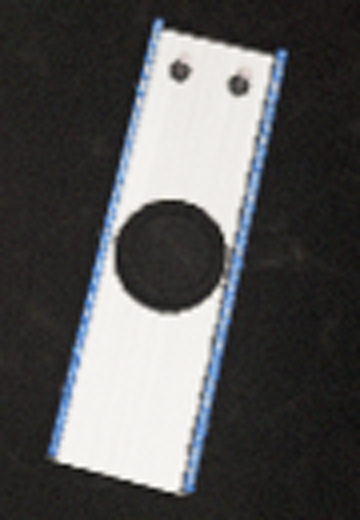

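View pics/b.png

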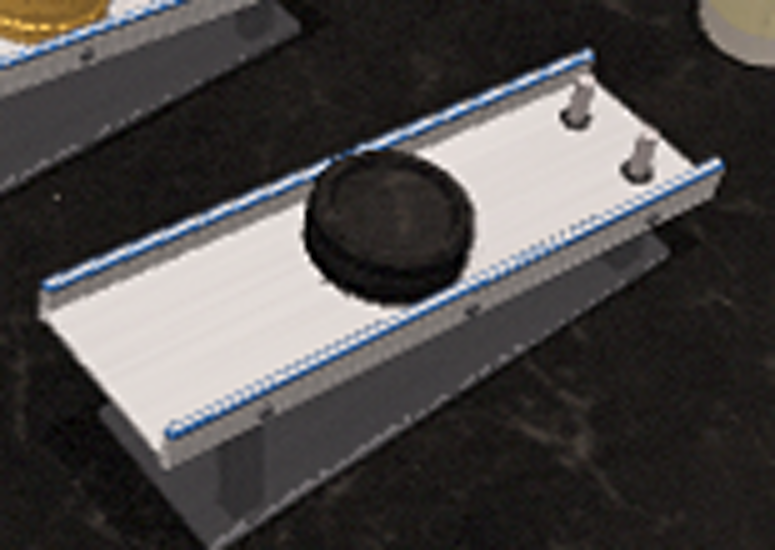

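```bash
cat > h.py <<'E'
from bench import r
import numpy as np
from scipy.spatial.transform import Rotation as R
def ray(n,p):
    c=r.camera_info(n);d=np.array([(p[0]-c["cx"])/c["fx"],-(p[1]-c["cy"])/c["fy"],-1])
    return np.array(c["origin"]),R.from_quat(c["attitude"]).apply(d/np.linalg.norm(d))
def tri(pt,ps):
    (o,d),(q,e)=ray("top",pt),ray("scene",ps)
    s=np.linalg.lstsq(np.c_[d,-e],q-o,rcond=None)[0]
    a,b=o+s[0]*d,q+s[1]*e
    return (a+b)/2,np.linalg.norm(a-b)
E
python3 - <<'E'
from h import *
np.set_printoptions(precision=4,suppress=True)
P={}
for k,a,b in [("FL",(309.75,150.5),(317.8,211)),("FR",(340.5,158),(343.6,232.6)),("NL",(283.25,259.5),(209.4,257.2)),("NR",(317.25,267.5),(234.2,286.8)),("puck",(312.5,208.75),(278.2,242.4))]:
    P[k],e=tri(a,b);print(k,P[k],e)
x=P["FL"]+P["FR"]-P["NL"]-P["NR"];L=np.linalg.norm(x)/2;x/=2*L
print("len",L,"w",np.linalg.norm(P["FL"]-P["FR"]),np.linalg.norm(P["NL"]-P["NR"]),"slope",np.degrees(np.arcsin(-x[2])),"yaw",np.degrees(np.arctan2(x[1],x[0])))
yaw=np.arctan2(x[1],x[0]);F=R.from_euler("ZY",[yaw,np.radians(10)])
o=sum(P[k] for k in("FL","FR","NL","NR"))/4-F.apply([0,0,.012])
print("origin",o,"seat",o+F.apply([.08,0,.0125]),"puck in chute",F.inv().apply(P["puck"]-o))
s=r.read_state();print(s["ee_pos"],s["eef_rot"],"tool x yaw",np.degrees(np.arctan2(*R.from_quat(s["eef_rot"]).as_matrix()[[1,0],0])))
np.savez("c.npz",o=o,yaw=yaw)
E
```

```text
FL [ 0.6792 -0.1612  0.0485] 0.0007945454363747828
FR [ 0.6613 -0.2338  0.0489] 0.0008102602103723278
NL [ 0.4222 -0.0987  0.0973] 0.002633496669224903
NR [ 0.4058 -0.1716  0.0951] 0.0009095528120340489
puck [ 0.5355 -0.1639  0.0819] 0.002116409593954584
len 0.2679525153044007 w 0.07478833501737285 0.07476912499015181 slope 10.207379703252112 yaw -13.675127046971003
origin [ 0.5401 -0.1658  0.0606] seat [ 0.6188 -0.185   0.059 ] puck in chute [-0.0086  0.0008  0.0201]
[0.2551 0.5701 0.1872] [ 0.2088  0.978  -0.0006 -0.0001] tool x yaw 155.89345940161397
```

Request:
{"fn": "arm_command", "kwargs": {
  "moves": [0,0,0,-5.2,0,0,0,-5.2,-1.9,-3.2,0,0,-1.9,-3.2,0,0,-1.9,-3.2,0,0,-1.9,-3.2,0,0,-1.9,-3.2,0,0,-1.9,-3.2,0,0,-1.9,-3.2,0,0,-1.9,-3.2,0,0,-1.9,-3.2,0,0,-1.9,-3.2,0,0],
  "fingers": 0
}}

```text
time: 1.1
ee_pos: [0.364, 0.2127, 0.1878]
eef_rot: [0.119, 0.993, 0.0, -0.0]
ft_force: [0.7, 0.5, 0.4]
width: 0.015
grip_force: 0.0
```

Request:
{"fn": "arm_command", "kwargs": {
  "moves": [-1.9,-3.2,0,0,-1.9,-3.2,0,0,-1.9,-3.2,0,0,-1.9,-3.2,0,0,-1.9,-3.2,0,0,-1.9,-3.2,0,0,-1.9,-3.2,0,0,-1.9,-3.2,0,0,-1.9,-3.2,0,0,0,0,0,0,0,0,0,0]
}}

```text
time: 2.02
ee_pos: [0.4617, -0.1076, 0.1876]
eef_rot: [0.121, 0.993, -0.0, -0.0]
ft_force: [-0.7, 0.7, 0.1]
width: 0.0006
grip_force: 0.0
```

```bash
cat >> h.py <<'E'
def where(cx,h):
    "tool shift (cm) and turn to reach chute point (cx,0,h) with the TCP"
    c=np.load("c.npz");F=R.from_euler("ZY",[float(c["yaw"]),np.radians(10)])
    s=r.read_state();T=R.from_quat(s["eef_rot"]);p=np.array(s["ee_pos"])
    m=T.as_matrix();err=(np.degrees(np.arctan2(m[1,0],m[0,0])-float(c["yaw"])))%180
    print("t",s["time"],"ee",p,"w",s["width"],"ft",s["ft_force"])
    print("in chute",F.inv().apply(p-c["o"]),"shift cm",100*T.inv().apply(c["o"]+F.apply([cx,0,h])-p),"yaw err mod180",err)
E
python3 - <<'E'
from h import *
np.set_printoptions(precision=4,suppress=True)
where(-.075,.008)
E
```

```text
t 2.0167 ee [ 0.4617 -0.1076  0.1876] w 0.0006356317940236472 ft [-0.6623  0.6779  0.1296]
in chute [-0.1106  0.038   0.1095] shift cm [-1.7706 -3.7871 10.6114] yaw err mod180 179.73543211841297
```

Request:
{"fn": "arm_command", "kwargs": {
  "moves": [-0.9,-1.9,0,0,-0.9,-1.9,0,0,0,0,2.5,0,0,0,2.5,0,0,0,2,0,0,0,1.5,0,0,0,1,0,0,0,0.5,0,0,0,0,0,0,0,0,0]
}}

```text
time: 2.85
ee_pos: [0.4707, -0.1466, 0.0884]
eef_rot: [0.119, 0.993, 0.0, 0.0]
ft_force: [0.8, -0.3, 0.4]
width: 0.0007
grip_force: 0.0
```

```bash
python3 - <<'E'
from h import *
import cv2
np.set_printoptions(precision=4,suppress=True)
where(-.075,.008)
a=r.camera("scene")[150:310,180:370,::-1]
cv2.imwrite("pics/c.png",cv2.resize(a,None,fx=3.5,fy=3.5))
E
```

```text
t 2.85 ee [ 0.4707 -0.1466  0.0884] w 0.0006636314285905734 ft [ 0.7744 -0.3487  0.4395]
in chute [-0.0757  0.0023  0.0149] shift cm [ 0.0544 -0.2288  0.6908] yaw err mod180 179.99603827813007
```

View pics/c.png

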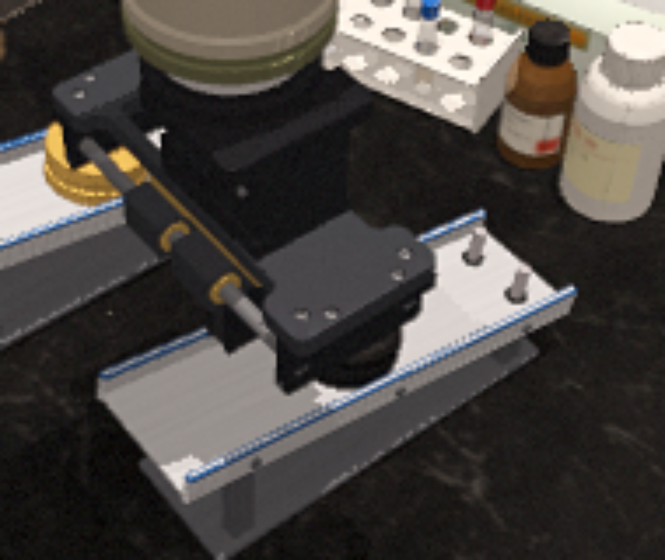

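Request:
{"fn": "arm_command", "kwargs": {
  "moves": [0,-0.2,0.5,0,0,0,0,0,-0.8,0,0.14,0,-0.8,0,0.14,0,-0.8,0,0.14,0,-0.8,0,0.14,0,-0.8,0,0.14,0,-0.8,0,0.14,0,-0.8,0,0.14,0,-0.8,0,0.14,0,0,0,0,0,0,0,0,0]
}}

```text
time: 3.9
ee_pos: [0.5322, -0.1643, 0.0715]
eef_rot: [0.119, 0.993, -0.0, -0.0]
ft_force: [0.9, -1.2, -0.4]
width: 0.0003
grip_force: 0.0
```

```bash
python3 - <<'E'
from h import *
import cv2
np.set_printoptions(precision=4,suppress=True)
where(.039,.008)
a=r.camera("scene")[150:310,180:370,::-1]
cv2.imwrite("pics/d.png",cv2.resize(a,None,fx=3.5,fy=3.5))
E
```

```text
t 3.9 ee [ 0.5322 -0.1643  0.0715] w 0.00033741457734915434 ft [ 0.9443 -1.2074 -0.4025]
in chute [-0.0098 -0.0004  0.0093] shift cm [-4.7881  0.0419  0.9699] yaw err mod180 179.95232543633645
```

View pics/d.png

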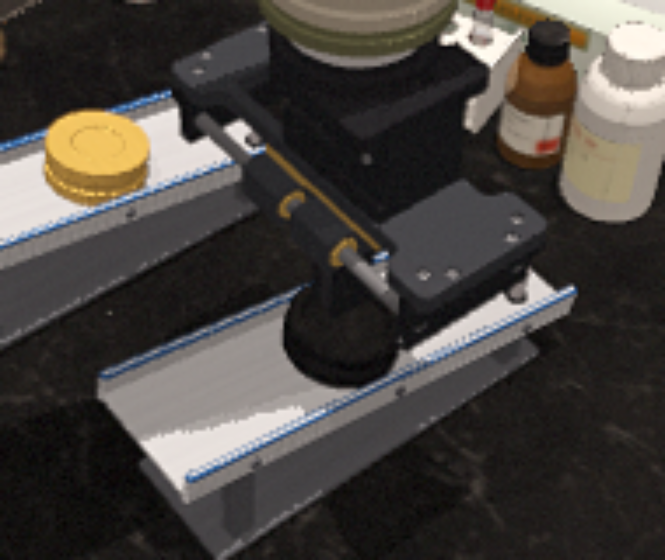

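```bash
python3 - <<'E'
from h import *
import cv2
p=np.array(r.read_state()["ee_pos"])
for n in("scene","top"):
    c=r.camera_info(n);I=r.camera(n)[:,:,::-1].copy()
    for dz,col in((0,(0,0,255)),(.07,(0,255,0))):
        d=R.from_quat(c["attitude"]).inv().apply(p+[0,0,dz]-c["origin"])
        u=(c["cx"]+c["fx"]*d[0]/-d[2],c["cy"]-c["fy"]*d[1]/-d[2]);print(n,u)
        cv2.circle(I,(int(u[0]),int(u[1])),2,col,-1)
    u=list(map(int,u));cv2.imwrite(f"pics/e{n}.png",cv2.resize(I[max(u[1]-90,0):u[1]+90,u[0]-60:u[0]+60],None,fx=3.3,fy=3.3))
a,b=cv2.imread("pics/escene.png"),cv2.imread("pics/etop.png")
h=min(len(a),len(b));cv2.imwrite("pics/e.png",cv2.convertScaleAbs(np.hstack([a[:h],b[:h]]),alpha=1.8,beta=25))
E
```

```text
scene (np.float64(276.38469006060586), np.float64(247.35816546543165))
scene (np.float64(277.8045562930093), np.float64(221.75284248474821))
top (np.float64(312.49221446619754), np.float64(210.54257704219643))
top (np.float64(316.04235939189994), np.float64(206.7113593054653))
```

View pics/e.png

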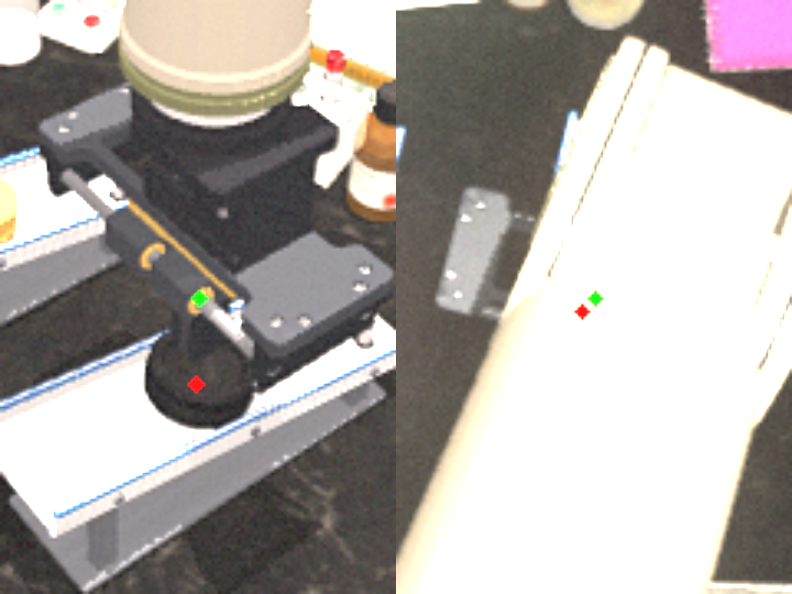

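```bash
python3 - <<'E'
from h import *
import cv2
I=r.camera("scene")[:,:,::-1];J=cv2.imread("pics/scene0.png")
cv2.imwrite("pics/scene1.png",I)
f=lambda X:cv2.resize(cv2.convertScaleAbs((np.clip(X[205:275,248:313]/255.,0,.5)*2)**.5*255),None,fx=6,fy=6,interpolation=2)
cv2.imwrite("pics/f.png",np.hstack([f(J),f(I)]))
E
```

```text
(no output)
```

View pics/f.png

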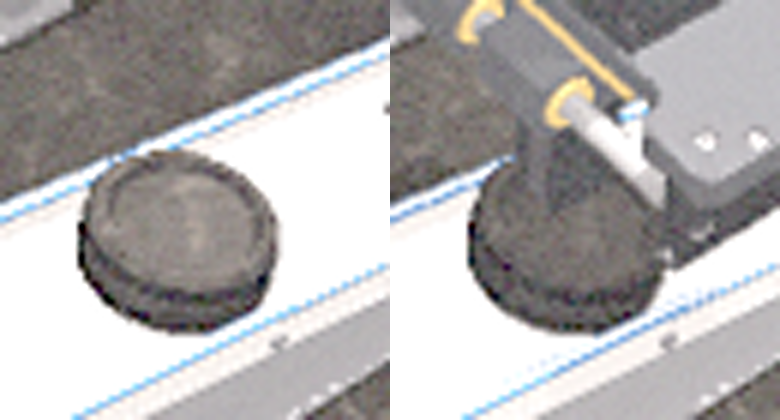

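Request:
{"fn": "arm_command", "kwargs": {
  "moves": [0,0,-1,0,2,0,-0.3,0,2,0,-0.3,0,2,0,-0.3,0,1,0,-0.3,0,0,0,1,0,0,0,0,0,0,0,0,0]
}}

```text
time: 4.77
ee_pos: [0.4643, -0.1473, 0.0836]
eef_rot: [0.119, 0.993, 0.0, -0.0]
ft_force: [0.8, -0.5, 0.7]
width: 0.0001
grip_force: 0.0
```

```bash
python3 - <<'E'
from h import *
import cv2
np.set_printoptions(precision=4,suppress=True)
where(-.085,.008)
c=r.camera_info("scene")
p=np.array(r.read_state()["ee_pos"]);d=R.from_quat(c["attitude"]).inv().apply(p-c["origin"])
print("tcp px",c["cx"]+c["fx"]*d[0]/-d[2],c["cy"]-c["fy"]*d[1]/-d[2])
I=r.camera("scene")[:,:,::-1]
f=lambda X:cv2.resize(cv2.convertScaleAbs((np.clip(X[195:290,215:315]/255.,0,.6)/.6)**.5*255),None,fx=6,fy=6,interpolation=2)
cv2.imwrite("pics/g.png",f(I))
E
```

```text
t 4.7667 ee [ 0.4643 -0.1473  0.0836] w 0.00013429839875049398 ft [ 0.7955 -0.5306  0.663 ]
in chute [-0.0808  0.      0.0091] shift cm [ 0.431  -0.0043  0.0325] yaw err mod180 179.97814851291446
tcp px 245.7802752249362 261.3971503290828
```

View pics/g.png

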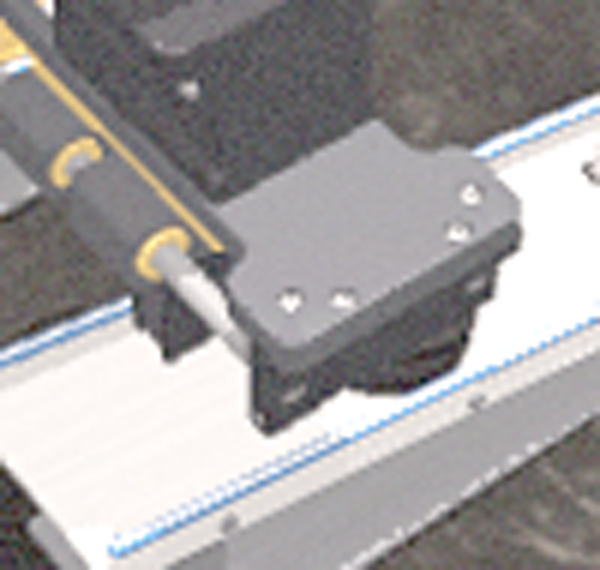

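Request:
{"fn": "arm_command", "kwargs": {
  "moves": [0.3,0,0.4,0,0,0,0.3,0,0,0,0,0]
}}

```text
time: 5.07
ee_pos: [0.4607, -0.1467, 0.0759]
eef_rot: [0.119, 0.993, -0.0, -0.001]
ft_force: [-0.2, -0.3, 0.3]
width: 0.0008
grip_force: 0.0
```

Request:
{"fn": "arm_command", "kwargs": {
  "moves": [0,0,0.3,0,0,0,0,0]
}}

```text
time: 5.23
ee_pos: [0.461, -0.1467, 0.0732]
eef_rot: [0.119, 0.993, -0.0, -0.0]
ft_force: [-0.0, 0.4, 0.4]
width: 0.0003
grip_force: 0.0
```

Request:
{"fn": "arm_command", "kwargs": {
  "moves": [0,0,0.3,0,0,0,0,0]
}}

```text
time: 5.4
ee_pos: [0.461, -0.1467, 0.0703]
eef_rot: [0.119, 0.993, -0.0, -0.0]
ft_force: [-1.1, -0.2, -0.3]
width: 0.0008
grip_force: 0.0
```

Request:
{"fn": "arm_command", "kwargs": {
  "moves": [0,0,0.3,0,0,0,0,0]
}}

```text
time: 5.57
ee_pos: [0.461, -0.1466, 0.0673]
eef_rot: [0.119, 0.993, 0.0, -0.0]
ft_force: [-0.3, -0.3, -0.5]
width: 0.0011
grip_force: 0.0
```

Request:
{"fn": "arm_command", "kwargs": {
  "moves": [0,0,0.3,0,0,0,0,0]
}}

```text
time: 5.73
ee_pos: [0.461, -0.1466, 0.0643]
eef_rot: [0.119, 0.993, 0.0, -0.0]
ft_force: [0.2, -0.1, -0.1]
width: 0.0006
grip_force: 0.0
```

Request:
{"fn": "arm_command", "kwargs": {
  "moves": [0,0,0.2,0,0,0,0,0]
}}

```text
time: 5.9
ee_pos: [0.461, -0.1466, 0.0624]
eef_rot: [0.119, 0.993, 0.0, -0.0]
ft_force: [-0.3, 0.5, -0.4]
width: 0.0003
grip_force: 0.0
```

Request:
{"fn": "arm_command", "kwargs": {
  "moves": [0,0,0.2,0,0,0,0,0]
}}

```text
time: 6.07
ee_pos: [0.4611, -0.1466, 0.0605]
eef_rot: [0.119, 0.993, 0.0, -0.0]
ft_force: [0.4, -0.8, 0.9]
width: 0.0005
grip_force: 0.0
```

Request:
{"fn": "arm_command", "kwargs": {
  "moves": [0,0,0.2,0,0,0,0,0]
}}

```text
time: 6.23
ee_pos: [0.4611, -0.1467, 0.0584]
eef_rot: [0.119, 0.993, 0.0, -0.0]
ft_force: [0.6, 0.1, 0.1]
width: 0.0005
grip_force: 0.0
```

Request:
{"fn": "arm_command", "kwargs": {
  "moves": [0,0,0.2,0,0,0,0,0]
}}

```text
time: 6.4
ee_pos: [0.461, -0.1467, 0.0564]
eef_rot: [0.119, 0.993, 0.0, -0.0]
ft_force: [-0.6, 0.1, 1.0]
width: 0.0005
grip_force: 0.0
```

Request:
{"fn": "arm_command", "kwargs": {
  "moves": [0,0,0.2,0,0,0,0,0]
}}

```text
time: 6.57
ee_pos: [0.461, -0.1467, 0.0544]
eef_rot: [0.119, 0.993, 0.0, -0.0]
ft_force: [0.2, -0.3, 0.6]
width: 0.0001
grip_force: 0.0
```

Request:
{"fn": "arm_command", "kwargs": {
  "moves": [0,0,0.2,0,0,0,0,0]
}}

```text
time: 6.73
ee_pos: [0.461, -0.1467, 0.0524]
eef_rot: [0.119, 0.993, 0.0, -0.0]
ft_force: [0.2, -0.4, 0.0]
width: 0.0003
grip_force: 0.0
```

Request:
{"fn": "arm_command", "kwargs": {
  "moves": [0,0,0.2,0,0,0,0,0]
}}

```text
time: 6.9
ee_pos: [0.461, -0.1467, 0.0504]
eef_rot: [0.119, 0.993, 0.0, -0.0]
ft_force: [0.1, 0.7, 1.0]
width: 0.0004
grip_force: 0.0
```

Request:
{"fn": "arm_command", "kwargs": {
  "moves": [0,0,0.2,0,0,0,0,0]
}}

```text
time: 7.07
ee_pos: [0.461, -0.1467, 0.0484]
eef_rot: [0.119, 0.993, 0.0, -0.0]
ft_force: [-0.0, 0.0, -0.3]
width: 0.0002
grip_force: 0.0
```

```bash
python3 - <<'E'
from h import *
import cv2
c=r.camera_info("scene")
p=np.array(r.read_state()["ee_pos"])
Ri=R.from_quat(c["attitude"]).inv()
for q in (p,p+[0,0,.03]):
    d=Ri.apply(q-c["origin"]);print("px",c["cx"]+c["fx"]*d[0]/-d[2],c["cy"]-c["fy"]*d[1]/-d[2])
I=r.camera("scene");cv2.imwrite("pics/h0.png",I[:,:,::-1])
g=I.max(2)
print("cols 232..260 step2, rows 250..284 step2");print(g[246:286:2,230:262:2])
J=cv2.imread("pics/scene0.png").max(2);print(J[246:286:4,230:262:4])
E
```

```text
px 244.58878599122875 274.24651403289727
px 244.3205102326313 264.1744901557213
cols 232..260 step2, rows 250..284 step2
[[ 36  44  44  42  45  47  48  80  35  46  81  76  76  76  74  76]
 [ 33  38  43  44  48  48  42  44  79  35  60  78  74  80  77  77]
 [ 33  35  38  49  45 203 119 125  48  82  35  56  79  77  77  76]
 [ 61  31  33  36 168  99  89  99  36  66  55  36  74  79  77  75]
 [156  40  32  66 119  81 100  88  21  15  20  31  75  78  77  78]
 [153 154  36  38 129  89  84 109 135  20  15  87  78  76  78  78]
 [154 153 155  34  33  25  64 122 157 134  26  79  77  77  79  78]
 [151 153 154  45  25  26  16  78 123 158 134  71  76  77  75  63]
 [152 152 155  52  25  28  19  17  83 129 153  36  79  77  77 157]
 [152 153 153 154  98  23  23  18  18  91 131  29  37  79  76  74]
 [151 151 153 152 158  97  21  13  59 160  91  89  34  44  80  77]
 [152 151 154 152 152 153  39 163 155 152 153  75  49  36  48  75]
 [154 150 151 153 156 155 154 151 152 152 153 156  38  17  37  36]
 [151 153 154 155 152 152 152 152 151 152 153 156  89  19  26  37]
 [155 154 150 152 151 152 152 153 154 155 154 158  87  19  22  18]
 [152 154 153 151 152 151 153 154 152 154 149 129 116  24  20  26]
 [154 152 150 153 154 154 152 154 149 144 123  99  74  18  22  23]
 [150 152 154 153 151 156 148 144 141 105 100 124 125  58  24  19]
 [154 154 154 171 164 139 136 105  98 126 124  56  81  57  20  51]
 [185 236 143 206 135 105  99 127 122 122 124  93  70  68  70  68]]
[[ 77 229  90 116 156 227 224 229]
 [131 122 233 225 223 225 223 222]
 [229 223 225 223 224 221 225 222]
 [224 224 223 223 227 224 225 223]
 [223 225 225 224 226 221 226 226]
 [223 223 226 222 226 224 224 224]
 [226 222 227 222 223 224 224 225]
 [226 224 223 223 225 225 222 233]
 [224 223 226 224 221 194  96 125]
 [226 224 221 193  91 124  77  62]]
```

Request:
{"fn": "arm_command", "kwargs": {
  "moves": [0,0,0.2,0,0,0,0,0]
}}

```text
time: 7.28
ee_pos: [0.4611, -0.1466, 0.0465]
eef_rot: [0.119, 0.993, 0.0, -0.0]
ft_force: [-0.0, 0.1, -0.0]
width: 0.0007
grip_force: 0.0
```

Request:
{"fn": "arm_command", "kwargs": {
  "moves": [0,0,0.2,0,0,0,0,0]
}}

```text
time: 7.45
ee_pos: [0.461, -0.1467, 0.0444]
eef_rot: [0.119, 0.993, 0.0, -0.0]
ft_force: [1.5, -0.7, -1.1]
width: 0.0003
grip_force: 0.0
```

Request:
{"fn": "arm_command", "kwargs": {
  "moves": [0,0,0.2,0,0,0,0,0]
}}

```text
time: 7.62
ee_pos: [0.4612, -0.1467, 0.0436]
eef_rot: [0.119, 0.993, 0.0, -0.0]
ft_force: [-6.2, 2.4, 16.8]
width: 0.0003
grip_force: 7.3
```

```bash
python3 - <<'E'
from h import *
import cv2
I=r.camera("scene")[:,:,::-1]
X=I[175:300,195:330]
cv2.imwrite("pics/i.png",cv2.resize(cv2.convertScaleAbs((np.clip(X/255.,0,.7)/.7)**.45*255),None,fx=4.7,fy=4.7,interpolation=2))
E
```

```text
(no output)
```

View pics/i.png

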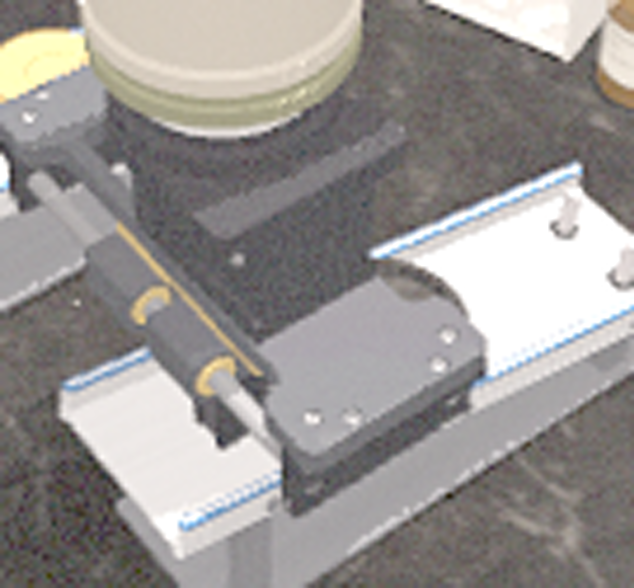

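Request:
{"fn": "arm_command", "kwargs": {
  "moves": [0,0,-0.7,0,0,0,0,0,0,0,0,0]
}}

```text
time: 7.92
ee_pos: [0.4615, -0.1467, 0.0499]
eef_rot: [0.119, 0.993, 0.0, 0.0]
ft_force: [-0.7, 0.6, 1.1]
width: 0.0003
grip_force: 0.0
```

Request:
{"fn": "arm_command", "kwargs": {
  "moves": [-0.7,0,0.12,0,-0.7,0,0.12,0,-0.7,0,0.12,0,-0.7,0,0.12,0]
}}

```text
time: 8.25
ee_pos: [0.4892, -0.1535, 0.0445]
eef_rot: [0.119, 0.993, -0.0, -0.0]
ft_force: [0.1, -0.2, -0.3]
width: 0.0006
grip_force: 0.0
```

Request:
{"fn": "arm_command", "kwargs": {
  "moves": [-0.7,0,0.12,0,-0.7,0,0.12,0,-0.7,0,0.13,0]
}}

```text
time: 8.5
ee_pos: [0.5094, -0.1586, 0.0409]
eef_rot: [0.119, 0.993, -0.0, -0.0]
ft_force: [-0.6, -0.3, -0.0]
width: 0.0007
grip_force: 0.3
```

```bash
cat >> h.py <<'E'
import cv2
def prof(I,n,h,ys=(-.03,-.015,0,.015,.03)):
    "brightness along the lane at height h, chute x -0.06..0.13 each cm"
    c=np.load("c.npz");F=R.from_euler("ZY",[float(c["yaw"]),np.radians(10)]);k=r.camera_info(n);g=I.max(2)
    for y in ys:
        X=np.arange(-.08,.131,.01);q=c["o"]+F.apply(np.c_[X,X*0+y,X*0+h])
        d=R.from_quat(k["attitude"]).inv().apply(q-k["origin"])
        u=np.round(k["cx"]+k["fx"]*d[:,0]/-d[:,2]).astype(int);v=np.round(k["cy"]-k["fy"]*d[:,1]/-d[:,2]).astype(int)
        print(n,y,g[v,u])
E
python3 - <<'E'
from h import *
np.set_printoptions(linewidth=200,precision=4,suppress=True)
where(.039,-.025)
for n in("scene","top"):
    prof(cv2.imread(f"pics/{n}0.png"),n,.0); prof(r.camera(n),n,.0)
E
```

```text
t 8.5 ee [ 0.5094 -0.1586  0.0409] w 0.0007041577604523263 ft [-0.6243 -0.292  -0.0128]
in chute [-0.0277 -0.0002 -0.0249] shift cm [-6.5652  0.0255  1.1607] yaw err mod180 179.96288646470904
scene -0.03 [149 153 115 196 197 157 162 164 161 162 192 191 194 195 142 143 194 194 197 162 165 193]
scene -0.015 [225 226 225 226 226 198  16  24  15  14  80 224 221 221 219 220 220 219 219 133 132 222]
scene 0 [224 224 223 224 227  11  12  41  39  41  43  25 196 220 220 221 220 220 219 221 220 222]
scene 0.015 [224 224 223 223 223   8  17  45  47  47  50  49  37 221 221 221 221 222 223  67 225 222]
scene 0.03 [223 223 223 223 223 224  11  39  38  40  62  46  69 227 226 226 225 224 225 227 139 120]
scene -0.03 [159 164  96 143 127 115  23  21  29  21  22  23  19  24  20  44 196 193 195 161 174 202]
scene -0.015 [172 173 161 157 158 158 161  18  78  82  79 118  78  81  86  72  77  48 192 142 139 231]
scene 0 [156 156 155 156  81  27  25 143  79  80  78  77  78  77  79  77  77 194  75 233 230 231]
scene 0.015 [155 157 155 156  87  30  21 143  29  36  79  78  78  75  77  76  76  78  80  71 234 23
[... 395 characters left out ...]
 233]
top 0.015 [244 245 244 243 243  45  54  44  45  47  41 228 238 238 238 236 237 237 235  72 228 234]
top 0.03 [244 243 242 242 242 242 181  38  39 143 242 243 243 243 241 241 240 240 239 237 235 236]
top -0.03 [217 219 219 216 215 215 214 216 214 214 216 218 220 242 246 241 234 232 226 216 200 172]
top -0.015 [211 213 212 210 210 210 211 209 208 209 215 223 222 229 248 244 237 231 228 183 171 122]
top 0 [204 204 206 202 202 200 199 197 199 196 212 208 212 217 212 223 224 223 225 224 219 207]
top 0.015 [191 191 188 185 185 181 181 247 247 243 235 230 218 187  99  79 117 226 225 223 218 205]
top 0.03 [174 171 169 170 167 100 144 210 245 243 236 230 227 225 222 185 197 153 172 177 235 236]
```

Request:
{"fn": "arm_command", "kwargs": {
  "moves": [-0.7,0,0.12,0,-0.7,0,0.12,0,-0.7,0,0.13,0,-0.7,0,0.12,0,-0.7,0,0.12,0,-0.7,0,0.13,0,-0.7,0,0.12,0,0,0,0,0]
}}

```text
time: 9.27
ee_pos: [0.5577, -0.1702, 0.0324]
eef_rot: [0.119, 0.993, -0.0, 0.0]
ft_force: [-0.4, -0.0, 0.7]
width: 0.0006
grip_force: 0.0
```

Request:
{"fn": "arm_command", "kwargs": {
  "moves": [-0.4,0,0.07,0,-0.4,0,0.07,0,0,0,0,0]
}}

```text
time: 9.52
ee_pos: [0.5647, -0.1719, 0.0311]
eef_rot: [0.119, 0.993, -0.0, 0.0]
ft_force: [1.0, 0.2, -0.3]
width: 0.0005
grip_force: 0.0
```

Request:
{"fn": "arm_command", "kwargs": {
  "moves": [-0.3,0,0.05,0,0,0,0,0]
}}

```text
time: 9.68
ee_pos: [0.5674, -0.1726, 0.0307]
eef_rot: [0.119, 0.993, 0.0, 0.0]
ft_force: [-0.5, -0.1, -0.0]
width: 0.0004
grip_force: 0.0
```

Request:
{"fn": "arm_command", "kwargs": {
  "moves": [-0.3,0,0.05,0,0,0,0,0]
}}

```text
time: 9.85
ee_pos: [0.5703, -0.1732, 0.0302]
eef_rot: [0.119, 0.993, 0.0, 0.0]
ft_force: [-0.4, -0.0, -0.6]
width: 0.0002
grip_force: 0.0
```

Request:
{"fn": "arm_command", "kwargs": {
  "moves": [-0.3,0,0.05,0,0,0,0,0]
}}

```text
time: 10.02
ee_pos: [0.5733, -0.174, 0.0297]
eef_rot: [0.119, 0.993, 0.0, 0.0]
ft_force: [-0.7, 0.5, 0.4]
width: 0.0001
grip_force: 0.0
```

Request:
{"fn": "arm_command", "kwargs": {
  "moves": [-0.2,0,0.04,0,0,0,0,0]
}}

```text
time: 10.18
ee_pos: [0.5751, -0.1745, 0.0293]
eef_rot: [0.119, 0.993, 0.0, 0.0]
ft_force: [0.4, 1.0, 0.4]
width: 0.0006
grip_force: 0.1
```

Request:
{"fn": "arm_command", "kwargs": {
  "moves": [-0.2,0,0.03,0,0,0,0,0]
}}

```text
time: 10.35
ee_pos: [0.5771, -0.1749, 0.029]
eef_rot: [0.119, 0.993, 0.0, 0.0]
ft_force: [-0.6, 0.3, -0.2]
width: 0.0001
grip_force: 0.1
```

```bash
python3 - <<'E'
from h import *
np.set_printoptions(linewidth=200,precision=4,suppress=True)
where(.039,-.025)
prof(r.camera("scene"),"scene",0)
E
```

```text
t 10.35 ee [ 0.5771 -0.1749  0.029 ] w 7.184779886428851e-05 ft [-0.6469  0.3079 -0.183 ]
in chute [ 0.043  -0.0001 -0.0246] shift cm [ 0.3994  0.0123 -0.025 ] yaw err mod180 179.97095193020073
scene -0.03 [154 160 117 202 202 162 166 167 167 110 136 136 138 123  13  18  19  25  15  17  19  19]
scene -0.015 [229 230 230 230 231 231 237 170 165 165 149 149 148 150  15  75  25  79  74  74  89  78]
scene 0 [229 231 169 166 166 166 165 150 148 150 148 146  28  39  23 101  62  77  74  70  74  73]
scene 0.015 [153 151 151 150 149 151 150 152 150 150 149 149  32  18  22  81  58  26  43  72  73  75]
scene 0.03 [151 151 150 152 150 150 151 152 152 153 153 153 154  15  35 122  94  68  33  75  71  72]
```

Request:
{"fn": "arm_command", "kwargs": {
  "moves": [-0.2,0,0.04,0,0,0,0,0]
}}

```text
time: 10.57
ee_pos: [0.579, -0.1754, 0.0286]
eef_rot: [0.119, 0.993, 0.0, 0.0]
ft_force: [-0.4, -0.0, -0.4]
width: 0.0002
grip_force: 0.2
```

Request:
{"fn": "arm_command", "kwargs": {
  "moves": [-0.2,0,0.03,0,0,0,0,0]
}}

```text
time: 10.73
ee_pos: [0.5802, -0.1757, 0.0282]
eef_rot: [0.119, 0.993, 0.0, -0.001]
ft_force: [-4.3, 1.4, 2.9]
width: 0.0005
grip_force: 2.2
```

Request:
{"fn": "arm_command", "kwargs": {
  "moves": [-0.2,0,0.04,0,0,0,0,0]
}}

```text
time: 10.9
ee_pos: [0.5806, -0.1758, 0.0279]
eef_rot: [0.119, 0.993, 0.001, -0.002]
ft_force: [-13.4, 4.0, 11.1]
width: 0.0006
grip_force: 7.6
```

Request:
{"fn": "arm_command", "kwargs": {
  "moves": [-0.2,0,0.03,0,0,0,0,0]
}}

```text
time: 11.07
ee_pos: [0.5807, -0.1758, 0.0278]
eef_rot: [0.12, 0.993, 0.001, -0.004]
ft_force: [-22.1, 8.0, 22.3]
width: 0.0003
grip_force: 13.5
```

Request:
{"fn": "arm_command", "kwargs": {
  "moves": [0.5,0,-0.1,0,1,0,-0.2,0,1.5,0,-0.4,0,2,0,-0.6,0,0,0,-3,0,0,0,-4,0,0,2,-4,0,0,4,0,0,0,4,0,0,0,4,0,0,0,4,0,0,0,4,0,0]
}}

```text
time: 12.07
ee_pos: [0.5884, 0.0495, 0.1483]
eef_rot: [0.119, 0.993, 0.0, 0.001]
ft_force: [1.5, -0.0, 1.4]
width: 0.0005
grip_force: 0.0
```

Request:
{"fn": "arm_command", "kwargs": {
  "moves": [0,4,0,0,0,4,0,0,0,4,0,0,0,4,0,0,0,4,0,0,0,4,0,0,0,4,0,0,0,4,0,0,0,4,0,0]
}}

```text
time: 12.82
ee_pos: [0.6733, 0.3995, 0.1479]
eef_rot: [0.119, 0.993, 0.0, 0.0]
ft_force: [1.4, -1.0, 0.7]
width: 0.0008
grip_force: 0.0
```

```bash
python3 - <<'E'
from h import *
np.set_printoptions(linewidth=200,precision=4,suppress=True)
where(.039,-.025)
z=np.load("c.npz");F=R.from_euler("ZY",[float(z["yaw"]),np.radians(10)])
ref={}
for t,get in(("0",lambda n:cv2.imread(f"pics/{n}0.png")[:,:,::-1]),("now",r.camera)):
    cen={}
    for n in("top","scene"):
        I=get(n);g=I.max(2);k=r.camera_info(n)
        if t=="now": cv2.imwrite(f"pics/{n}_end.png",I[:,:,::-1])
        X=np.array([[-.135,.032,0],[.1,.032,0],[.1,-.032,0],[-.135,-.032,0]])
        d=R.from_quat(k["attitude"]).inv().apply(z["o"]+F.apply(X)-k["origin"])
        q=np.c_[k["cx"]-k["fx"]*d[:,0]/d[:,2],k["cy"]+k["fy"]*d[:,1]/d[:,2]].astype(int)
        m=cv2.fillConvexPoly(np.zeros_like(g),q,1)
        b=((g<95)&(m>0)).astype(np.uint8)
        _,_,st,ce=cv2.connectedComponentsWithStats(b);i=1+st[1:,4].argmax()
        cen[n]=ce[i];print(t,n,st[i],ce[i])
        if n=="top":
            o,e=ray(n,ce[i]);nn=F.apply([0,0,1]);P=o+e*((z["o"]+nn*.022-o)@nn)/(e@nn);print(" puck in chute (top ray)",F.inv().apply(P-z["o"]))
            hsv=cv2.cvtColor(np.ascontiguousarray(I),cv2.COLOR_RGB2HSV);y=cv2.inRange(hsv,(15,120,100),(35,255,255));y[:,:180]=0;y[:,260:]=0
            _,_,s2,c2=cv2.connectedComponentsWithStats(y);print(" brass",c2[1+s2[1:,4].argmax()])
prof(r.camera("scene"),"scene",0);prof(r.camera("top"),"top",0)
E
```

```text
t 12.8167 ee [0.6733 0.3995 0.1479] w 0.0008171143911217003 ft [ 1.431  -1.0128  0.703 ]
in chute [-0.0193  0.5808  0.0852] shift cm [ -3.8304 -58.0876  11.8178] yaw err mod180 179.98958332578835
0 top [299 195  27  28 597] [312.0503 208.3987]
 puck in chute (top ray) [-0.0096  0.0026  0.022 ]
 brass [226.3328 200.6502]
0 scene [261 232  34  29 744] [278.0927 246.5013]
now top [307 166  27  22 444] [319.6554 176.2748]
 puck in chute (top ray) [0.0706 0.002  0.022 ]
 brass [226.3057 200.7409]
now scene [296 221  30  24 438] [308.5685 233.6826]
scene -0.03 [150 156 115 197 199 159 162 164 162 163 194 193 195 198 145 145 199 199 199 163 166 194]
scene -0.015 [226 227 227 227 227 227 228 225 225 224 224 223 222 223  83  19  17  14  21  15 135 223]
scene 0 [226 225 226 226 226 225 225 223 222 223 221 221 221 230  18  17  43  43  45  40  17  95]
scene 0.015 [226 225 225 225 223 225 225 225 224 224 222 223 222 224  21  16  44  43  47  49  48  24]
scene 0.03 [225 225 225 224 225 226 226 226 226 227 226 228 228 229 229   0  50  40  38  54  23  38]
top -0.03 [245 244 243 242 242 241 236 236 240 240 239 239 239 239 232 218  33  31 103 240 238 239]
top -0.015 [243 243 243 243 245 244 243 243 243 240 241 239 240 239  33  41  41  37  40  30  95 236]
top 0 [244 244 243 243 244 243 243 242 241 240 239 239 239 228  36  43  40  45  46  35  53 235]
top 0.015 [246 246 244 244 243 243 242 242 241 241 239 240 241 238  33  39  39  36  37  38 214 234]
top 0.03 [244 243 243 243 243 243 242 242 243 243 243 244 244 243 242 218  74  63 176 239 236 237]
```

```bash
python3 - <<'E'
from h import *
np.set_printoptions(precision=1,suppress=True)
z=np.load("c.npz");F=R.from_euler("ZY",[float(z["yaw"]),np.radians(10)])
for n,h in(("top",.02),("scene",.0)):
    k=r.camera_info(n)
    for t in("0","_end"):
        g=cv2.imread(f"pics/{n}{t}.png").max(2).astype(np.float32);X=np.arange(-.08,.1,.0005).astype(np.float32);E=[]
        for y in(-.006,-.003,0,.003,.006):
            d=R.from_quat(k["attitude"]).inv().apply(z["o"]+F.apply(np.c_[X,X*0+y,X*0+h])-k["origin"])
            u=(k["cx"]-k["fx"]*d[:,0]/d[:,2]).astype(np.float32);v=(k["cy"]+k["fy"]*d[:,1]/d[:,2]).astype(np.float32)
            p=cv2.remap(g,u[None],v[None],1)[0];E.append(1000*X[np.argmax(p<130)])
        print(n,t,"uphill edge mm",np.array(E))
E
```

```text
top 0 uphill edge mm [-40.5 -41.  -42.  -42.  -41.5]
top _end uphill edge mm [45.  44.  44.5 44.  44.5]
scene 0 uphill edge mm [-34.  -34.5 -35.5 -35.  -34.5]
scene _end uphill edge mm [53.  53.  53.  52.5 52.5]
```

```bash
python3 -c "
from bench import r
print(r.close_job())"
```

```text
the job is handed in; nothing more can be done
None
```

I pushed the black puck down its lane until force feedback showed a hard stop at the pins. The final images put its centre within a few mm of the seat and show the brass puck unmoved; the job is handed in, but no verdict came back.

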